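Line up the beading supplies by height

ROBOT

A 6-joint arm with a two-finger parallel gripper is mounted at the origin on a cart in front of the work surface, level with it; the furniture and walls round the work are solid. World frame = base frame: x ahead of the robot, y to its left, z up, the work surface at z = 0. Lengths are in m, angles in degrees, forces in N, time in s.
With the tool pointing down it reaches from about 0.375 to 0.9 m from the base axis. Payload 3.1 kg.
Tool frame: the origin (TCP) lies where the fingers leave the gripper's body, on its centre line; the fingertips stand bot.tips_ahead ahead of it and the grasp point (between the pads) lies 51 mm ahead of it (bot.tips_ahead is the distance from the TCP to the fingertips, in m); z points along the fingers, x is the direction in which the jaws open and shut, and the axes are right-handed (so a half turn about z gives the same grasp; the last joint's range is limited). The gripper opens to 87 mm and grips with 3 to 60 N. Pads are 19 mm wide; open, the fingers measure 117 mm over their backs; the gripper's body (75 mm by 190 mm) begins 51 mm behind the grasp point.
Start: joints at [-75.831, 30.224, 82.088, -0, 67.689, -10.227], TCP at [0.258, -0.569, 0.292] pointing down, gripper open.
Joint ranges: [-176.69, 176.69], [-43.24, 126.21], [12.49, 139.97], [-82, 262], [0, 151.66], [-163.58, 163.58]. Speed limits (degrees/s): [159.86, 159.86, 180, 180, 180, 180].

INTERFACE

Orientations are given as a 3x3 rotation matrix whose columns are the frame's x, y, z axes.
In Python, from rig import bot, vision, nets gives the robot as it stands.
- The arm moves only by the tool play_rows, never from a script. Its argument "series" is a list of rows, each an object of numbers: "tx", "ty", "tz": the shift along the world's x, y, z as a fraction of full scale; "turn": the turn about the world's z as a fraction of full scale. A call has 1 to 10 rows; each row shifts and turns the commanded pose from where the row before left it; what a row does not reach is not made up. Full scale, the value 1, is 0.8 m for a shift and 60 degrees for a turn. A row lasts 1/10 s, in which the tool goes at most 50 mm and 8.59 degrees, less where a joint would pass 70% of its speed; a pose out of reach is approached as far as the arm can. A call with a number of a shift or a turn outside -1 to 1 is refused whole. A call with a gripper value outside its range is refused whole. "gripper" is the opening, from 0 (shut) to 1 (fully open), set as the call begins (left out, the last holds). The fingers move at their own pace and stop on an object; the grip force is fixed at half the most. Time passes only in rows, so rows that do not move let the fingers close. It gives the time, the measured TCP pose, the force and the opening at its end, in the units of the state.
- bot.read_state(): the state, without advancing time (a new reading comes with each control period).
- vision.capture(name): name is "side" or "top"; returns a dict with "pixels" (420x560x3 uint8, blue, green, red), "fx", "fy", "cx", "cy" (pixels), "extrinsics" (4x4, takes a point from camera to world coordinates). Camera axes: x right, y down, z forward; pixel columns grow to the right and rows downward; lengths in m; the calibration is good to about 2 mm. A picture is of the moment at which its call begins. There is no depth.
- bot.hand_in(): hands the job in, once; it reports no verdict.
Trained networks look in a picture, given as the dict that the camera call returned (one of the last four; its "shot" number tells which), for a name from the list of things; names that differ only in an ending like _2 or _b are one class to them, and where a whole thing is asked for, a point or a joint stands for the part that bears it (a point fixed in the world has none). Each returns a list of dicts, best first, with "confidence" (0 to 1); they miss things now and then, are a little off and sometimes report something else, mostly with a low value. They report only what shows in the picture. A call takes as long as a camera call. They do not tell look-alikes from the thing itself.
- nets.look_for(picture, query): "at" ([column, row] as shares, 0 to 1, of the picture: columns of its width, rows of its height, amid what is visible of it).
- nets.masks_of(picture, query): "region" (420x560 bool, what is visible of it) and "at" ([column, row] as shares, 0 to 1, of the picture: columns of its width, rows of its height, amid what is visible of it).
The state is a dict: "time_s": time; "joint_positions": joint angles; "qvel": joint speeds; "tau": joint torques, N m; "position": TCP position; "tcp_rot": TCP orientation; "force": force on the tool from outside, world axes, zero at the start; "moment": the same for the moment, N m; "opening": opening from 0.0 (shut) to 1.0 (fully open).
Only numpy, scipy, OpenCV 4.12 (cv2) and the standard library are available. Lean on these libraries where they do the work, as an engineer would, in place of code of your own. Each camera call takes 0.05 s, during which the arm holds its last target.

TASK

Set out the supplies for the next beading job on the dark wooden strip in order of height: the tallest on the cork disc nearest the brass knob, then step by step down to the shortest on the disc nearest the white block. The four things are the jar of green beads, the jar of peach-coloured beads, the teal spool and the yellow spool of thread, now standing about to the right of the strip on the bench; stand one on each cork disc, upright and well centred, and do not tip any of them over on the way.

Things in the scene. Friction and masses are not known exactly. Their poses are not given: they have to be found in the camera images.
- green_jar: glass jar of green beads with a grey-white lid (fixed on) that bears a round green sticker, standing upright, loose, 64 mm tall with the lid, 40 mm in diameter; straight-sided, so it can be gripped across its body or lid in any direction. Origin: centre of its underside, z up along its axis.
- peach_jar: glass jar of peach-coloured beads with a grey-white lid (fixed on) that bears a round orange sticker, standing upright, loose, 52 mm tall with the lid, 44 mm in diameter; straight-sided, so it can be gripped across its body or lid in any direction. Origin: centre of its underside, z up along its axis.
- teal_spool: spool of teal (blue-green) thread standing upright on its pale flange, loose, 46 mm tall; flanges 44 mm in diameter and 3 mm thick at the bottom and the top, thread core 39 mm in diameter between them. Can be gripped across in any direction. Origin: centre of its underside, z up along its axis.
- yellow_spool: spool of yellow thread standing upright on its pale flange, loose, 36 mm tall; flanges 36 mm in diameter and 3 mm thick at the bottom and the top, thread core 31 mm in diameter between them. Can be gripped across in any direction. Origin: centre of its underside, z up along its axis.
- spot_a: one of four like cork discs, 64 mm across, 3 mm thick, fixed in a row 85 mm apart on a dark wooden strip (410 x 72 mm, 10 mm thick) fixed slantwise on the bench. The row runs a, b, c, d from its left end (larger y). Origin: centre of the disc's underside, 10 mm above the bench, z up, y along the row from d to a; things stand on the disc's top, 13 mm above the bench.
- spot_b: one of four like cork discs, 64 mm across, 3 mm thick, fixed in a row 85 mm apart on a dark wooden strip (410 x 72 mm, 10 mm thick) fixed slantwise on the bench. The row runs a, b, c, d from its left end (larger y). Origin: centre of the disc's underside, 10 mm above the bench, z up, y along the row from d to a; things stand on the disc's top, 13 mm above the bench.
- spot_c: one of four like cork discs, 64 mm across, 3 mm thick, fixed in a row 85 mm apart on a dark wooden strip (410 x 72 mm, 10 mm thick) fixed slantwise on the bench. The row runs a, b, c, d from its left end (larger y). Origin: centre of the disc's underside, 10 mm above the bench, z up, y along the row from d to a; things stand on the disc's top, 13 mm above the bench.
- spot_d: one of four like cork discs, 64 mm across, 3 mm thick, fixed in a row 85 mm apart on a dark wooden strip (410 x 72 mm, 10 mm thick) fixed slantwise on the bench. The row runs a, b, c, d from its left end (larger y). Origin: centre of the disc's underside, 10 mm above the bench, z up, y along the row from d to a; things stand on the disc's top, 13 mm above the bench.
- brass_post: small turned brass knob, 30 mm tall, 28 mm wide at the foot, fixed on the dark strip at one of its two ends, 57.5 mm beyond the centre of the last cork disc there; which end varies. Marks the tall end of the row. Origin: centre of its underside, z up.
- white_stop: small white-painted block, 30 x 16 mm and 24 mm high, fixed on the dark strip at the end opposite the brass knob, 57.5 mm beyond the centre of the last cork disc. Marks the short end of the row. Origin: centre of its underside, z up.
Things that resemble listed ones, but are neither listed nor needed, are in the scene too. Leave any purple or red look-alike of the peach_jar alone.

How it is judged (in metres and radians):
At the end, for the whole second after the job is handed in: Counted from the disc nearest the brass knob, the discs hold the green jar, the peach jar, the teal spool and the yellow spool; each stands on its disc within 12 mm of the disc's centre, upright within 0.1 rad, released and at rest (angle between each of green_jar, peach_jar, teal_spool, yellow_spool's own z axis and vertical below 0.1 rad and height (world z) of green_jar between 0.009 and 0.017 m and linear speed of each of green_jar, peach_jar, teal_spool, yellow_spool below 0.02 m/s and angular speed of each of green_jar, peach_jar, teal_spool, yellow_spool below 0.2 rad/s and height (world z) of peach_jar between 0.009 and 0.017 m and height (world z) of teal_spool between 0.009 and 0.017 m and height (world z) of yellow_spool between 0.009 and 0.017 m and ((horizontal distance between brass_post and spot_a below 0.1 m and horizontal distance between green_jar and spot_a below 0.012 m and horizontal distance between peach_jar and spot_b below 0.012 m and horizontal distance between teal_spool and spot_c below 0.012 m and horizontal distance between yellow_spool and spot_d below 0.012 m) or (horizontal distance between brass_post and spot_d below 0.1 m and horizontal distance between green_jar and spot_d below 0.012 m and horizontal distance between peach_jar and spot_c below 0.012 m and horizontal distance between teal_spool and spot_b below 0.012 m and horizontal distance between yellow_spool and spot_a below 0.012 m))); the robot touches nothing.
It fails at once if the green jar is tipped over (angle between green_jar's own z axis and vertical above 0.75 rad).
It fails at once if the peach jar is tipped over (angle between peach_jar's own z axis and vertical above 0.75 rad).
It fails at once if the teal spool is tipped over (angle between teal_spool's own z axis and vertical above 0.75 rad).
It fails at once if the yellow spool is tipped over (angle between yellow_spool's own z axis and vertical above 0.75 rad).
It also fails if it takes over 91 s, if anything falls off the work surface, if the arm or the gripper's body presses on something with over 40 N, if the wrist force passes 120 N, or if a joint passes its speed limit or range.

## Working session

There is one attempt and no reset: what is moved stays moved. The work goes in short steps, Python scripts to look and compute and a tool call to move; the robot and the scene stay as the last step left them, time stands still between calls to the robot, and variables do not carry over. Pictures are saved under pics/ and viewed, and the job is handed in when it is done.

Besides the shell and the picture viewer there is one more tool, called after "Request:" as a command line: name --argument value ..., lists and objects as JSON in quotes. play_rows: Moves the arm, as the interface text tells. Shift numbers are shares of 0.8 m and turn numbers shares of 60 degrees, none past 1 either way. Its arguments: {"type":"object","properties":{"series":{"type":"array"},"gripper":{"type":"number"}},"required":["series"]}

```bash
mkdir -p pics; ls
python3 - <<'E'
from rig import bot,vision,nets
import cv2,numpy as np
s=bot.read_state();print(s,bot.tips_ahead)
for n in("top","side"):
    p=vision.capture(n);cv2.imwrite(f"pics/{n}0.png",p["pixels"]);print(n,p["fx"],p["fy"],p["cx"],p["cy"],np.round(p["extrinsics"],4).tolist())
    for q in("green_jar","peach_jar","teal_spool","yellow_spool","spot_a","brass_post","white_stop"):
        print(q,[(round(d["confidence"],2),round(d["at"][0]*560),round(d["at"][1]*420)) for d in nets.look_for(p,q)])
E
```

```text
pics
{'time_s': 0.0, 'joint_positions': array([-7.58301543e+01,  3.02784805e+01,  8.21577125e+01, -2.13485367e-03,
        6.76864141e+01, -1.02270188e+01]), 'qvel': array([ 0.03769471,  0.06919384,  0.0495105 ,  0.01858573, -0.08023689,
       -0.02938677]), 'tau': array([ 4.93865718e-04, -4.40040386e+01, -1.76590168e+01,  6.33427408e-02,
        5.81970939e-02, -1.71301176e-04]), 'position': array([ 0.25803552, -0.56860442,  0.2912693 ]), 'tcp_rot': array([[ 4.13066922e-01, -9.10700504e-01, -5.57261724e-04],
       [-9.10698225e-01, -4.13067153e-01,  2.06634965e-03],
       [-2.11201218e-03, -3.46043426e-04, -9.99997710e-01]]), 'force': array([ 0.54327842, -0.33816824, -0.64491341]), 'moment': array([-0.01273271, -0.02245321,  0.01205131]), 'opening': 0.9985397940312711} 0.0697
top 408.1251913100542 408.1251913100542 281.9061892946717 203.5427158733325 [[-0.0134, -0.981, 0.1934, 0.3273], [-0.9999, 0.0142, 0.0031, 0.0173], [-0.0058, -0.1934, -0.9811, 1.1484], [0.0, 0.0, 0.0, 1.0]]
green_jar [(0.55, 315, 204)]
peach_jar [(0.72, 348, 205), (0.68, 401, 157), (0.61, 282, 177), (0.45, 219, 197)]
teal_spool [(0.49, 399, 198)]
yellow_spool [(0.67, 323, 166)]
spot_a [(0.93, 198, 221), (0.88, 176, 244), (0.79, 233, 175), (0.78, 217, 197)]
brass_post [(0.6, 163, 262)]
white_stop []
side 444.5532919686724 444.5532919686724 282.48473599969674 212.5547211479017 [[0.9967, 0.0457, -0.0665, 0.6204], [0.0803, -0.4862, 0.8702, -0.9551], [0.0075, -0.8727, -0.4882, 0.6049], [0.0, 0.0, 0.0, 1.0]]
green_jar [(0.98, 279, 238)]
peach_jar [(0.96, 273, 268), (0.91, 339, 313), (0.82, 317, 224), (0.71, 336, 211)]
teal_spool [(0.81, 272, 313)]
yellow_spool [(0.59, 323, 253), (0.59, 279, 235)]
spot_a [(0.62, 253, 178), (0.48, 314, 204), (0.47, 297, 195), (0.44, 274, 186)]
brass_post []
white_stop []
```

Run:
```python
import cv2,numpy as np
a=cv2.imread("pics/top0.png")[130:290,140:430];b=cv2.imread("pics/side0.png")[140:350,220:380]
cv2.imwrite("pics/topc.png",cv2.resize(a,None,fx=2.75,fy=2.75,interpolation=2))
cv2.imwrite("pics/sidec.png",cv2.resize(b,None,fx=2.85,fy=2.85,interpolation=2))
```

```text
(no output)
```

View pics/topc.png

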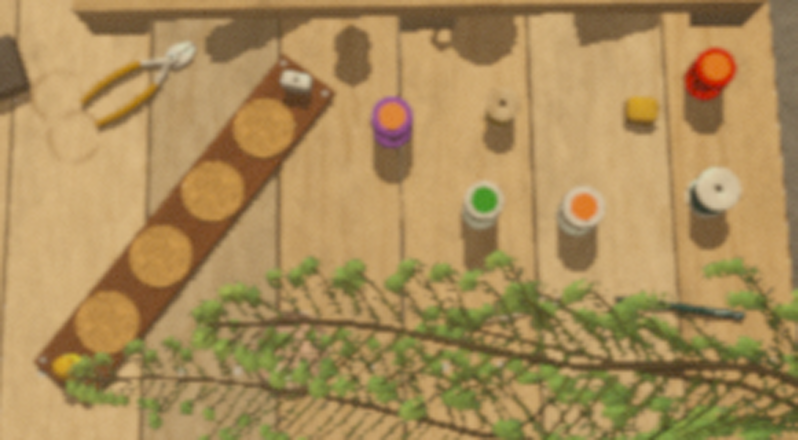

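View pics/sidec.png

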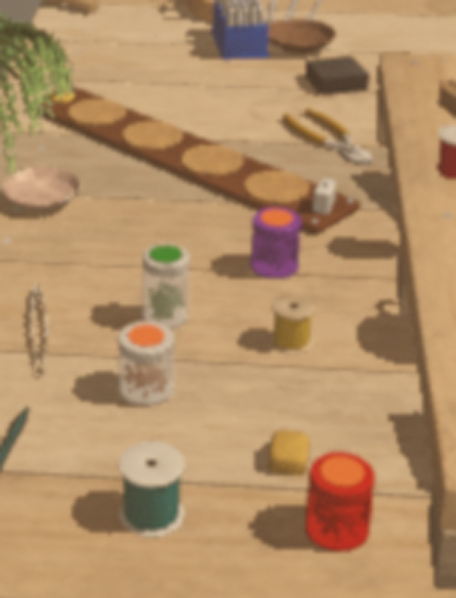

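View pics/side0.png

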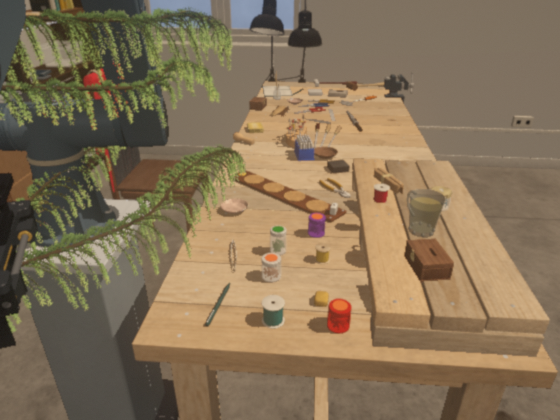

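View pics/top0.png

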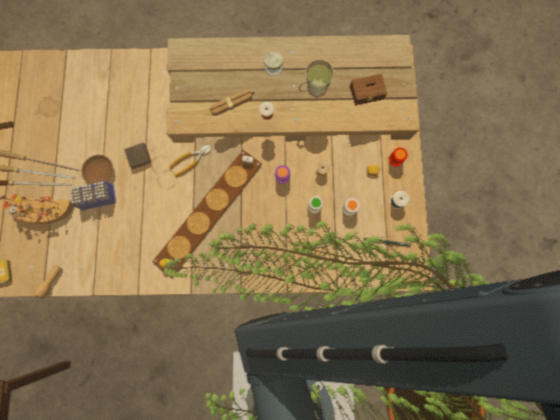

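Pictures: the brass knob is at the strip's near-left end (top 166,263) and the white block at the far-right end (top 247,160), so a=green, b=peach, c=teal, d=yellow.

Candidates, in top pixels:
- **Peach jar:** purple look-alike (282,177), red look-alike (401,157), and the clear jar with peach beads and an orange sticker (350,206). A red-bodied jar also stands on the shelf in the side view (381,193). I choose (350,206), side (272,268).
- **Green jar:** (315,203), the only one.
- **Teal spool:** (401,199).
- **Yellow spool:** (322,169) has the flange and hole. The yellow lump at (373,170) is wax.

Next I measure.

```bash
cat > h.py <<'E'
import cv2,numpy as np
from scipy.optimize import least_squares
from rig import bot,vision,nets
DIM=dict(green_jar=(.064,.020),peach_jar=(.052,.022),teal_spool=(.046,.022),yellow_spool=(.036,.018))
def proj(p,P):
    T=np.linalg.inv(p["extrinsics"]);c=np.atleast_2d(P)@T[:3,:3].T+T[:3,3]
    return np.c_[c[:,0]/c[:,2]*p["fx"]+p["cx"],c[:,1]/c[:,2]*p["fy"]+p["cy"]]
def ray(p,uv,z):
    E=p["extrinsics"];d=E[:3,:3]@[(uv[0]-p["cx"])/p["fx"],(uv[1]-p["cy"])/p["fy"],1];o=E[:3,3]
    return o+d*(z-o[2])/d[2]
def hullc(p,xy,h,r,z0):
    a=np.linspace(0,2*np.pi,48);P=np.vstack([np.c_[xy[0]+r*np.cos(a),xy[1]+r*np.sin(a),0*a+z] for z in(z0,z0+h)])
    m=cv2.moments(cv2.convexHull(proj(p,P).astype(np.float32)));return np.array([m["m10"]/m["m00"],m["m01"]/m["m00"]]),m["m00"]
def cent(m):
    ys,xs=np.nonzero(m);return np.array([xs.mean(),ys.mean()]),len(xs)
def locate(pics,name,near,z0=0.):
    """per-view and joint xy estimates; near = approx xy"""
    h,r=DIM[name];obs=[];out=[]
    for p in pics:
        best=None;g=hullc(p,near,h,r,z0)[0]
        for d in nets.masks_of(p,name):
            c,n=cent(d["region"]);e=np.linalg.norm(c-g)
            if e<14 and (best is None or e<best[0]): best=(e,c,n,d["confidence"])
        if best is None: out.append(None);continue
        c=best[1];obs.append((p,c))
        s=least_squares(lambda x:hullc(p,x,h,r,z0)[0]-c,near);out.append((np.round(s.x,4).tolist(),best[2],round(hullc(p,s.x,h,r,z0)[1]),round(best[3],2)))
    j=least_squares(lambda x:np.concatenate([hullc(p,x,h,r,z0)[0]-c for p,c in obs]),near).x if obs else None
    return j,out
E
python3 - <<'E'
from h import *
pt=vision.capture("top");ps=vision.capture("side");pics=[pt,ps]
for n,uv in dict(green_jar=(315,203),peach_jar=(350,206),teal_spool=(401,199),yellow_spool=(322,169)).items():
    g=ray(pt,uv,DIM[n][0])[:2]
    print(n,g.round(4),*locate(pics,n,g))
for p in pics:
    print("discs")
    for d in nets.masks_of(p,"spot_a"):
        c,k=cent(d["region"]);print(round(d["confidence"],2),c.round(1),k,ray(p,c,.013).round(4))
    # stickers by colour
hsv=[cv2.cvtColor(p["pixels"],cv2.COLOR_BGR2HSV) for p in pics]
for n,lo,hi,uvs in(("green_jar",(45,120,60),(80,255,255),[(315,203),(279,231)]),("peach_jar",(5,130,120),(20,255,255),[(350,206),(271,258)])):
    for p,H,uv in zip(pics,hsv,uvs):
        m=cv2.inRange(H,lo,hi);w=np.zeros_like(m);cv2.circle(w,uv,9,255,-1);c,k=cent(m&w);print(n,c.round(1),k,ray(p,c,DIM[n][0]).round(4))
for p,uvs in((pt,[(166,263),(247,160)]),):
    print([ray(p,u,.034).round(3) for u in uvs])
# shelf edge
print("shelf edge top px",ray(pt,(300,135),0.05).round(3), ray(pt,(300,133),0.).round(3))
E
```

```text
green_jar [ 0.5413 -0.0689] [ 0.54209102 -0.06940938] [([0.5423, -0.0705], 217, 227, 0.71), ([0.5418, -0.0664], 453, 500, 0.97)]
peach_jar [ 0.5339 -0.1652] [ 0.53657098 -0.16894501] [([0.5381, -0.169], 232, 263, 0.8), ([0.5356, -0.1687], 505, 577, 0.95)]
teal_spool [ 0.5526 -0.3074] [ 0.55433314 -0.30693911] [([0.5554, -0.3076], 253, 277, 0.58), ([0.5536, -0.3059], 657, 700, 0.67)]
yellow_spool [ 0.6444 -0.0937] [ 0.64799231 -0.09256697] [([0.6494, -0.0928], 152, 165, 0.59), ([0.6472, -0.0923], 272, 305, 0.53)]
discs
0.89 [216.6 199.3] 373 [0.5662 0.2065 0.013 ]
0.72 [178.2 246.5] 438 [0.4335 0.311  0.013 ]
0.59 [197.6 222.6] 392 [0.4999 0.2587 0.013 ]
0.54 [234.7 175.9] 373 [0.634  0.1555 0.013 ]
discs
0.73 [293.9 195.6] 168 [0.5649 0.2044 0.013 ]
0.51 [253.6 178.9] 114 [0.4319 0.3076 0.013 ]
0.48 [272.8 187. ] 147 [0.4976 0.2553 0.013 ]
green_jar [315.6 202.3] 57 [ 0.5432 -0.0706  0.064 ]
green_jar [277.5 228.7] 39 [ 0.5414 -0.0693  0.064 ]
peach_jar [351.9 204.8] 71 [ 0.5372 -0.1706  0.052 ]
peach_jar [270.8 257.2] 70 [ 0.5358 -0.1689  0.052 ]
[array([0.387, 0.337, 0.034]), array([0.675, 0.118, 0.034])]
shelf edge top px [ 0.741 -0.033  0.05 ] [ 0.766 -0.036  0.   ]
```

Run:
```python
import cv2,numpy as np
a=cv2.imread("pics/top0.png")[210:420,140:560];b=cv2.imread("pics/side0.png")[0:300,0:280]
cv2.imwrite("pics/topp.png",cv2.resize(a,None,fx=1.9,fy=1.9,interpolation=2))
cv2.imwrite("pics/sidep.png",cv2.resize(b,None,fx=2,fy=2,interpolation=2))
from h import *
pt=vision.capture("top");ps=vision.capture("side")
for z in(.1,.2,.3,.4,.5,.6,.7): print(z,ray(pt,(166,265),z).round(2),ray(pt,(215,243),z).round(2),"side rightmost tip",ray(ps,(240,155),z).round(2),ray(ps,(228,50),z).round(2))
```

```text
0.1 [0.38 0.32 0.1 ] [0.43 0.19 0.1 ] side rightmost tip [0.4  0.29 0.1 ] [0.01 2.13 0.1 ]
0.2 [0.37 0.29 0.2 ] [0.42 0.18 0.2 ] side rightmost tip [0.44 0.04 0.2 ] [0.13 1.52 0.2 ]
0.3 [0.37 0.26 0.3 ] [0.41 0.16 0.3 ] side rightmost tip [ 0.48 -0.2   0.3 ] [0.25 0.91 0.3 ]
0.4 [0.36 0.23 0.4 ] [0.4  0.14 0.4 ] side rightmost tip [ 0.53 -0.45  0.4 ] [0.37 0.3  0.4 ]
0.5 [0.36 0.2  0.5 ] [0.39 0.13 0.5 ] side rightmost tip [ 0.57 -0.7   0.5 ] [ 0.49 -0.31  0.5 ]
0.6 [0.35 0.17 0.6 ] [0.38 0.11 0.6 ] side rightmost tip [ 0.62 -0.94  0.6 ] [ 0.61 -0.93  0.6 ]
0.7 [0.35 0.15 0.7 ] [0.37 0.09 0.7 ] side rightmost tip [ 0.66 -1.19  0.7 ] [ 0.74 -1.54  0.7 ]
```

View pics/topp.png

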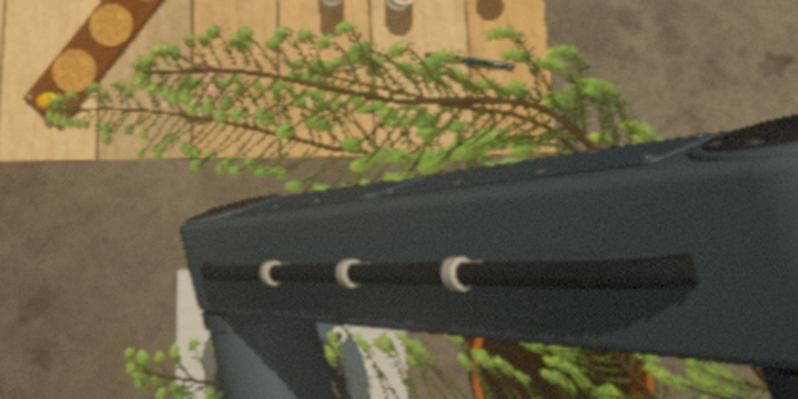

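View pics/sidep.png

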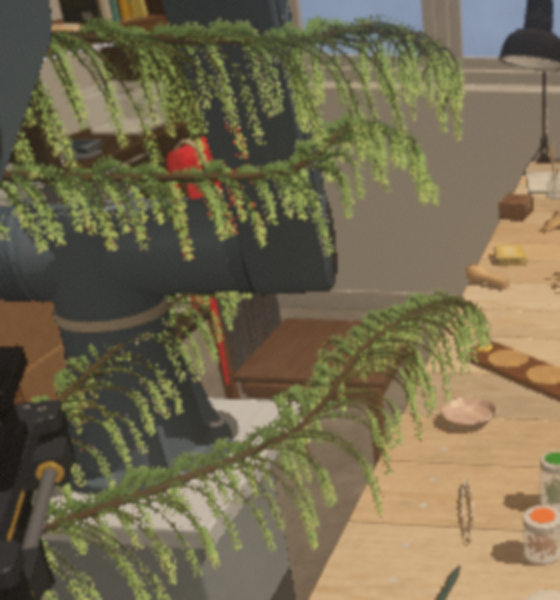

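Request:
play_rows --series '[{"tx": 0.05,"ty": 0.02,"turn": 0.14},{"tx": 0.05,"ty": 0.02,"turn": 0.14},{"tx": 0.05,"ty": 0.02,"turn": 0.14},{"tx": 0.05,"ty": 0.02,"turn": 0.14},{"tx": 0.05,"ty": 0.02,"turn": 0.14},{"tx": 0.05,"ty": 0.02,"turn": 0.14},{"tx": 0.05,"ty": 0.02,"turn": 0.14}]' --gripper 1

```text
invalid input
```

Request:
play_rows --series '[{"ty": 0.05,"turn": 0.14},{"ty": 0.05,"turn": 0.14},{"ty": 0.05,"turn": 0.14},{"ty": 0.05,"turn": 0.14},{"ty": 0.05,"turn": 0.14},{"ty": 0.05,"turn": 0.14},{"ty": 0.05,"turn": 0.14},{"ty": 0.05},{"ty": 0.05},{}]'

```text
invalid input
```

Run:
```python
from h import *
s=bot.read_state()
for k in("time_s","joint_positions","tau","position","force"):print(k,np.round(s[k],4))
print(np.degrees(np.arctan2(s["tcp_rot"][1,0],s["tcp_rot"][0,0])))
for n in("top","side"):cv2.imwrite(f"pics/{n}1.png",vision.capture(n)["pixels"])
```

```text
time_s 1.5
joint_positions [-7.58317e+01  3.02234e+01  8.20881e+01  1.10000e-03  6.76875e+01
 -1.02276e+01]
tau [ 1.10000e-03 -4.40004e+01 -1.76978e+01  6.35000e-02  5.05000e-02
 -0.00000e+00]
position [ 0.2582 -0.5692  0.2922]
force [-0.2479 -0.3897  0.5004]
-65.60446080846572
```

View pics/side1.png

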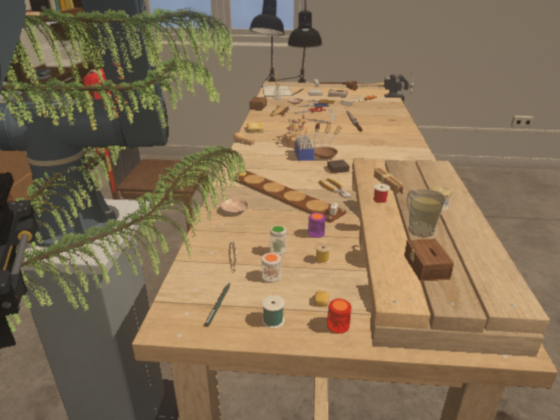

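View pics/top1.png

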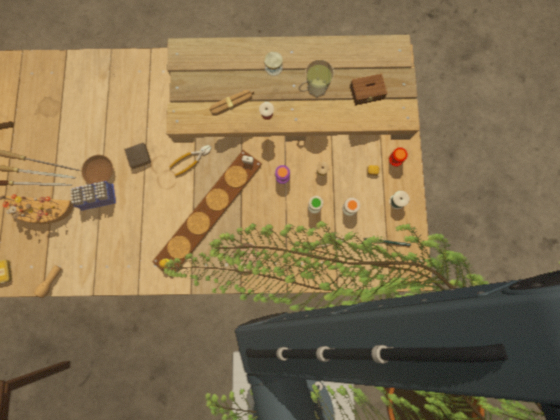

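Both moves were refused and nothing moved. Each row probably needs all four numbers, so I'll try that.

Request:
play_rows --series '[{"tx": 0.05,"ty": 0.02,"tz": 0,"turn": 0.14},{"tx": 0.05,"ty": 0.02,"tz": 0,"turn": 0.14},{"tx": 0.05,"ty": 0.02,"tz": 0,"turn": 0.14}]' --gripper 1

```text
time_s: 1.9
position: [0.379, -0.5209, 0.2923]
tcp_rot: [[0.764, -0.645, 0.0], [-0.645, -0.764, -0.0], [0.0, -0.0, -1.0]]
force: [0.2, -0.5, -1.1]
opening: 0.995
```

Request:
play_rows --series '[{"tx": 0.05,"ty": 0.02,"tz": 0,"turn": 0.14},{"tx": 0.05,"ty": 0.02,"tz": 0,"turn": 0.14},{"tx": 0.05,"ty": 0.02,"tz": 0,"turn": 0.14},{"tx": 0.05,"ty": 0.02,"tz": 0,"turn": 0.14},{"tx": 0,"ty": 0.05,"tz": 0,"turn": 0.14},{"tx": 0,"ty": 0.05,"tz": 0,"turn": 0.14},{"tx": 0,"ty": 0.05,"tz": 0,"turn": 0.14},{"tx": 0,"ty": 0.05,"tz": 0,"turn": 0.14}]'

```text
time_s: 2.7
position: [0.5381, -0.2955, 0.2921]
tcp_rot: [[0.89, 0.456, -0.0], [0.456, -0.89, 0.0], [0.0, -0.0, -1.0]]
force: [0.9, -0.1, 0.9]
opening: 0.999
```

Run:
```python
from h import *
s=bot.read_state()
for k in("time_s","joint_positions","tau","position","force"):print(k,np.round(s[k],4))
print(np.degrees(np.arctan2(s["tcp_rot"][1,0],s["tcp_rot"][0,0])))
for n in("top","side"):cv2.imwrite(f"pics/{n}2.png",vision.capture(n)["pixels"])
```

```text
time_s 2.7
joint_positions [-3.91915e+01  2.93736e+01  8.37487e+01  6.30000e-03  6.68856e+01
 -6.63386e+01]
tau [ -2.8944 -42.1864 -17.8593  -0.1055   0.3279   0.6268]
position [ 0.5381 -0.2955  0.2921]
force [ 0.9443 -0.1079  0.9172]
27.14465026247615
```

View pics/side2.png

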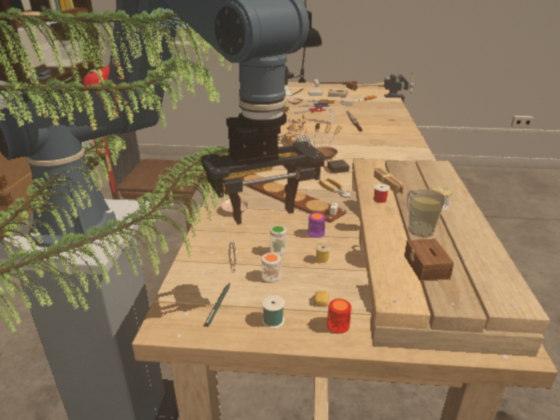

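View pics/top2.png

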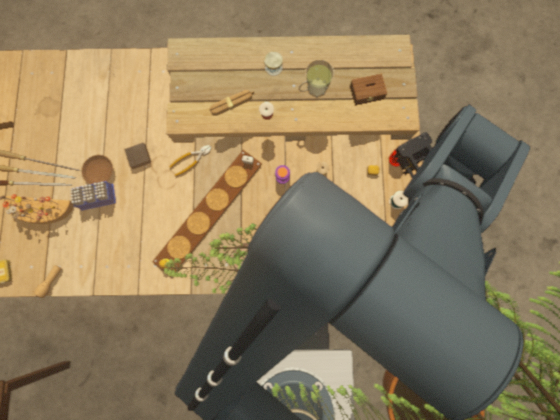

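Request:
play_rows --series '[{"tx": 0.005,"ty": 0.047,"tz": 0,"turn": 0.14},{"tx": 0,"ty": 0.047,"tz": 0,"turn": 0.14},{"tx": 0,"ty": 0.047,"tz": 0,"turn": 0.14},{"tx": 0,"ty": 0.047,"tz": 0,"turn": 0},{"tx": 0,"ty": 0.047,"tz": 0,"turn": 0},{"tx": 0,"ty": 0.047,"tz": 0,"turn": 0},{"tx": 0,"ty": 0,"tz": 0,"turn": 0},{"tx": 0,"ty": 0,"tz": -0.05,"turn": 0},{"tx": 0,"ty": 0,"tz": -0.05,"turn": 0},{"tx": 0,"ty": 0,"tz": 0,"turn": 0}]'

```text
time_s: 3.8
position: [0.5396, -0.0717, 0.208]
tcp_rot: [[0.617, 0.787, -0.01], [0.787, -0.617, 0.003], [-0.004, -0.01, -1.0]]
force: [-1.6, -0.0, 0.4]
opening: 0.997
```

Run:
```python
from h import *
s=bot.read_state()
for k in("time_s","joint_positions","tau","position","force"):print(k,np.round(s[k],4))
print(np.degrees(np.arctan2(s["tcp_rot"][1,0],s["tcp_rot"][0,0])))
p=vision.capture("side");cv2.imwrite("pics/side3.png",cv2.resize(p["pixels"][120:320,180:400],None,fx=3,fy=3))
```

```text
time_s 3.8
joint_positions [-1.93211e+01  3.09310e+01  9.79808e+01 -3.59000e-02  5.16815e+01
 -7.12247e+01]
tau [-9.80000e-03 -3.93766e+01 -1.38012e+01  2.40000e-03 -4.54500e-01
 -1.00000e-04]
position [ 0.5396 -0.0717  0.208 ]
force [-1.5958 -0.0447  0.3654]
51.92704305948094
```

View pics/side3.png

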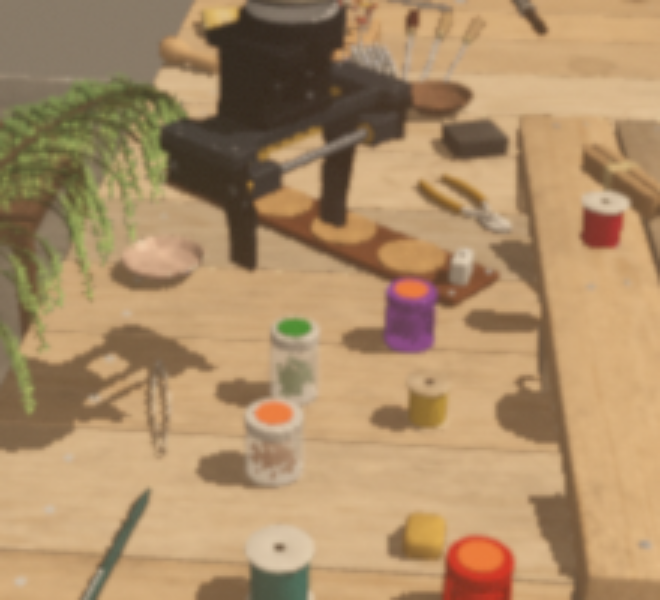

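Request:
play_rows --series '[{"tx": 0,"ty": 0,"tz": -0.04,"turn": 0},{"tx": 0,"ty": 0,"tz": -0.04,"turn": 0},{"tx": 0,"ty": 0,"tz": -0.04,"turn": 0},{"tx": 0,"ty": 0,"tz": -0.036,"turn": 0},{"tx": 0,"ty": 0,"tz": 0,"turn": 0},{"tx": 0,"ty": 0,"tz": 0,"turn": 0},{"tx": 0,"ty": 0,"tz": 0,"turn": 0}]'

```text
time_s: 4.55
position: [0.5439, -0.0724, 0.0897]
tcp_rot: [[0.616, 0.788, 0.004], [0.788, -0.616, -0.002], [0.001, 0.004, -1.0]]
force: [0.1, -0.0, -0.4]
opening: 1.002
```

Run:
```python
from h import *
p=vision.capture("side");cv2.imwrite("pics/side4.png",cv2.resize(p["pixels"][160:320,200:360],None,fx=3.7,fy=3.7))
s=bot.read_state();print(s["position"],s["force"])
```

```text
[ 0.54375594 -0.07227407  0.08971916] [0.30424421 0.19906417 0.94881883]
```

View pics/side4.png

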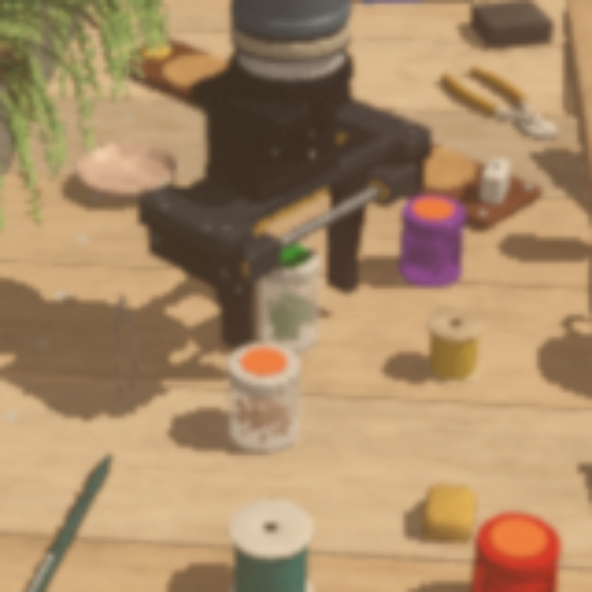

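Request:
play_rows --series '[{"tx": -0.002,"ty": 0.003,"tz": 0,"turn": 0},{"tx": 0,"ty": 0,"tz": 0,"turn": 0}]'

```text
time_s: 4.8
position: [0.5407, -0.069, 0.0886]
tcp_rot: [[0.615, 0.788, 0.001], [0.788, -0.615, -0.0], [0.0, 0.001, -1.0]]
force: [-0.3, -0.3, 0.1]
opening: 0.999
```

Request:
play_rows --series '[{"tx": 0,"ty": 0,"tz": 0,"turn": 0},{"tx": 0,"ty": 0,"tz": 0,"turn": 0},{"tx": 0,"ty": 0,"tz": 0,"turn": 0},{"tx": 0,"ty": 0,"tz": 0,"turn": 0},{"tx": 0,"ty": 0,"tz": 0,"turn": 0},{"tx": 0,"ty": 0,"tz": 0,"turn": 0},{"tx": 0,"ty": 0,"tz": 0,"turn": 0},{"tx": 0,"ty": 0,"tz": 0,"turn": 0}]' --gripper 0

```text
time_s: 5.6
position: [0.5406, -0.0692, 0.0874]
tcp_rot: [[0.616, 0.788, -0.0], [0.788, -0.616, 0.0], [0.0, -0.0, -1.0]]
force: [0.4, 0.2, -0.4]
opening: 0.451
```

Request:
play_rows --series '[{"tx": 0,"ty": 0,"tz": 0.02,"turn": 0},{"tx": 0,"ty": 0,"tz": 0.045,"turn": 0},{"tx": 0,"ty": 0,"tz": 0.045,"turn": 0},{"tx": -0.007,"ty": 0.023,"tz": 0.02,"turn": 0},{"tx": -0.0135,"ty": 0.047,"tz": 0,"turn": 0},{"tx": -0.0135,"ty": 0.047,"tz": 0,"turn": 0},{"tx": -0.0135,"ty": 0.047,"tz": 0,"turn": 0},{"tx": -0.0135,"ty": 0.047,"tz": 0,"turn": 0},{"tx": -0.0135,"ty": 0.047,"tz": 0,"turn": 0},{"tx": -0.0135,"ty": 0.047,"tz": 0,"turn": 0}]'

```text
time_s: 6.6
position: [0.4694, 0.1762, 0.1914]
tcp_rot: [[0.616, 0.788, -0.0], [0.788, -0.616, -0.0], [-0.0, -0.0, -1.0]]
force: [0.4, -0.5, -0.6]
opening: 0.448
```

Request:
play_rows --series '[{"tx": -0.0135,"ty": 0.047,"tz": 0,"turn": 0},{"tx": -0.0135,"ty": 0.047,"tz": 0,"turn": 0},{"tx": -0.0135,"ty": 0.047,"tz": 0,"turn": 0},{"tx": -0.008,"ty": 0.027,"tz": 0,"turn": 0},{"tx": 0,"ty": 0,"tz": 0,"turn": 0},{"tx": 0,"ty": 0,"tz": 0,"turn": 0},{"tx": 0,"ty": 0,"tz": 0,"turn": 0},{"tx": 0,"ty": 0,"tz": 0,"turn": 0},{"tx": 0,"ty": 0,"tz": 0,"turn": 0}]'

```text
time_s: 7.5
position: [0.4318, 0.3083, 0.1915]
tcp_rot: [[0.617, 0.787, -0.0], [0.787, -0.617, -0.0], [-0.0, 0.0, -1.0]]
force: [-0.0, -0.1, -1.4]
opening: 0.446
```

Run:
```python
from h import *
s=bot.read_state();print(s["position"],s["force"],s["opening"])
ps=vision.capture("side");pt=vision.capture("top")
print(locate([ps,pt],"green_jar",s["position"][:2],s["position"][2]-.0874))
for n,p in(("s",ps),("t",pt)):cv2.imwrite(f"pics/5{n}.png",cv2.resize(p["pixels"][90:270,140:400],None,fx=3,fy=3))
for d in nets.masks_of(pt,"spot_a"):
        c,k=cent(d["region"]);print(round(d["confidence"],2),c.round(1),k,ray(pt,c,.013).round(4))
```

```text
[0.43183341 0.30827057 0.19145752] [-0.01949294 -0.06565369 -1.39831766] 0.44612711271726724
(array([0.43638824, 0.30756643]), [([0.4364, 0.3076], 248, 317, 0.8), None])
0.92 [235.3 175.7] 333 [0.6347 0.1539 0.013 ]
0.57 [216.4 199.1] 388 [0.5668 0.2069 0.013 ]
```

View pics/5s.png

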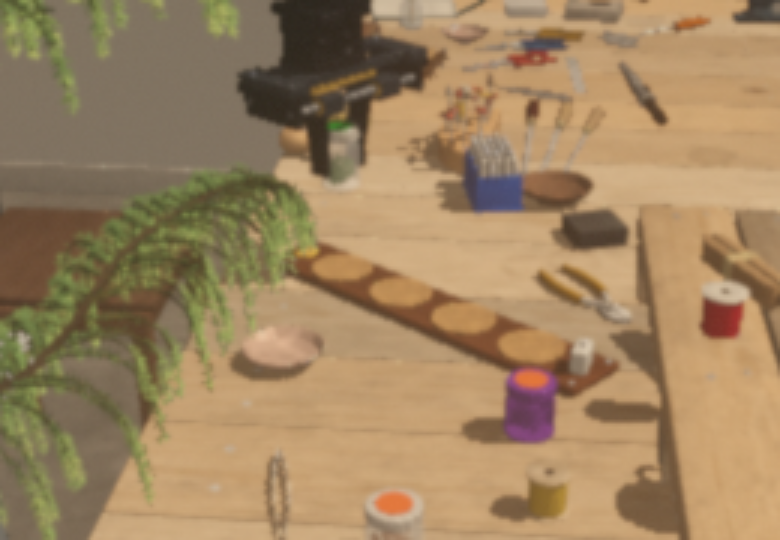

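View pics/5t.png

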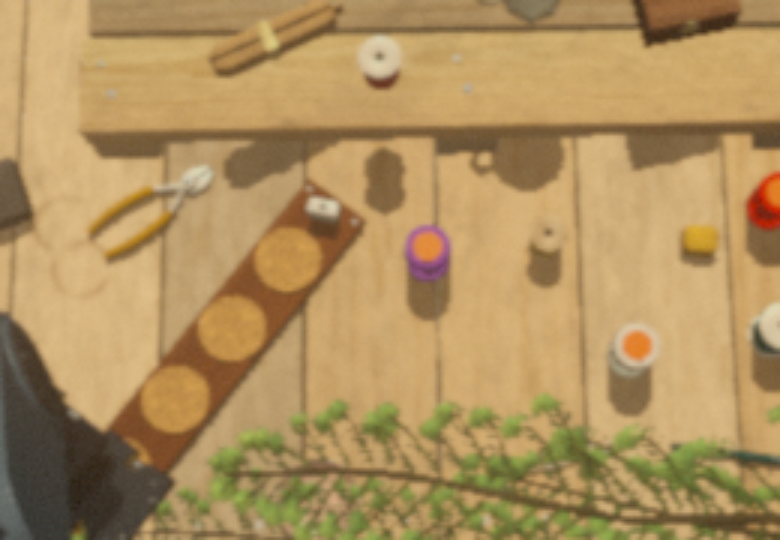

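Request:
play_rows --series '[{"tx": -0.001,"ty": 0.0035,"tz": -0.03,"turn": 0},{"tx": 0,"ty": 0,"tz": -0.03,"turn": 0},{"tx": 0,"ty": 0,"tz": -0.03,"turn": 0},{"tx": 0,"ty": 0,"tz": -0.015,"turn": 0},{"tx": 0,"ty": 0,"tz": -0.005,"turn": 0},{"tx": 0,"ty": 0,"tz": 0,"turn": 0},{"tx": 0,"ty": 0,"tz": 0,"turn": 0},{"tx": 0,"ty": 0,"tz": 0,"turn": 0},{"tx": 0,"ty": 0,"tz": 0,"turn": 0}]'

```text
time_s: 8.65
position: [0.431, 0.3123, 0.1043]
tcp_rot: [[0.616, 0.788, 0.002], [0.788, -0.616, 0.001], [0.002, 0.001, -1.0]]
force: [0.5, 0.2, -0.9]
opening: 0.451
```

Request:
play_rows --series '[{"tx": 0,"ty": 0,"tz": 0,"turn": 0},{"tx": 0,"ty": 0,"tz": 0,"turn": 0},{"tx": 0,"ty": 0,"tz": 0,"turn": 0},{"tx": 0,"ty": 0,"tz": 0,"turn": 0}]'

```text
time_s: 9.05
position: [0.4306, 0.3121, 0.1035]
tcp_rot: [[0.616, 0.788, 0.0], [0.788, -0.616, 0.0], [0.0, 0.0, -1.0]]
force: [-0.2, 0.3, -0.9]
opening: 0.447
```

Request:
play_rows --series '[{"tx": 0,"ty": -0.001,"tz": -0.003,"turn": 0},{"tx": 0,"ty": 0,"tz": 0,"turn": 0},{"tx": 0,"ty": 0,"tz": 0,"turn": 0},{"tx": 0,"ty": 0,"tz": 0,"turn": 0}]'

```text
time_s: 9.45
position: [0.4306, 0.3112, 0.101]
tcp_rot: [[0.616, 0.788, -0.0], [0.788, -0.616, -0.0], [-0.0, -0.0, -1.0]]
force: [-0.4, 0.2, -0.1]
opening: 0.448
```

Next I release, rise, and check from the top view.

Request:
play_rows --series '[{"tx": 0,"ty": 0,"tz": 0,"turn": 0},{"tx": 0,"ty": 0,"tz": 0,"turn": 0},{"tx": 0,"ty": 0,"tz": 0,"turn": 0},{"tx": 0,"ty": 0,"tz": 0,"turn": 0},{"tx": 0,"ty": 0,"tz": 0,"turn": 0},{"tx": 0,"ty": 0,"tz": 0.02,"turn": 0},{"tx": 0,"ty": 0,"tz": 0.04,"turn": 0},{"tx": 0,"ty": 0,"tz": 0.05,"turn": 0},{"tx": 0,"ty": 0,"tz": 0.03,"turn": 0}]' --gripper 1

```text
time_s: 10.35
position: [0.4312, 0.3116, 0.2154]
tcp_rot: [[0.616, 0.788, 0.003], [0.788, -0.616, 0.001], [0.003, 0.001, -1.0]]
force: [1.0, 0.6, 0.1]
opening: 0.995
```

Request:
play_rows --series '[{"tx": 0.012,"ty": -0.0546,"tz": 0,"turn": 0},{"tx": 0.012,"ty": -0.0546,"tz": 0,"turn": 0},{"tx": 0.012,"ty": -0.0546,"tz": 0,"turn": 0},{"tx": 0.012,"ty": -0.0546,"tz": 0,"turn": 0},{"tx": 0.012,"ty": -0.0546,"tz": 0,"turn": 0},{"tx": 0.012,"ty": -0.0546,"tz": 0,"turn": 0},{"tx": 0.012,"ty": -0.0546,"tz": 0,"turn": 0},{"tx": 0.012,"ty": -0.0546,"tz": 0,"turn": 0},{"tx": 0.012,"ty": -0.0546,"tz": 0,"turn": 0},{"tx": 0.012,"ty": -0.0546,"tz": 0,"turn": 0}]'

```text
time_s: 11.35
position: [0.5266, -0.1274, 0.2131]
tcp_rot: [[0.616, 0.788, 0.0], [0.788, -0.616, 0.0], [0.0, -0.0, -1.0]]
force: [0.5, 0.3, 0.2]
opening: 0.998
```

Request:
play_rows --series '[{"tx": 0.012,"ty": -0.0546,"tz": 0,"turn": 0},{"tx": 0,"ty": 0,"tz": 0,"turn": 0},{"tx": 0,"ty": 0,"tz": 0,"turn": 0},{"tx": 0,"ty": 0,"tz": 0,"turn": 0},{"tx": 0,"ty": 0,"tz": -0.03,"turn": 0},{"tx": 0,"ty": 0,"tz": -0.03,"turn": 0},{"tx": 0,"ty": 0,"tz": 0,"turn": 0},{"tx": 0,"ty": 0,"tz": 0,"turn": 0},{"tx": 0,"ty": 0,"tz": 0,"turn": 0}]'

```text
time_s: 12.25
position: [0.5367, -0.1687, 0.1661]
tcp_rot: [[0.615, 0.789, 0.001], [0.789, -0.615, -0.001], [0.0, 0.002, -1.0]]
force: [0.1, 0.5, -0.6]
opening: 1.0
```

Run:
```python
from h import *
s=bot.read_state();print(s["position"],s["force"],s["opening"],s["joint_positions"])
ps=vision.capture("side");pt=vision.capture("top")
print(locate([ps,pt],"green_jar",np.array([.432,.311]),.013))
for n,p in(("s",ps),("t",pt)):cv2.imwrite(f"pics/6{n}.png",cv2.resize(p["pixels"][120:300,140:400],None,fx=3,fy=3))
for d in nets.masks_of(pt,"spot_a"):
        c,k=cent(d["region"]);print(round(d["confidence"],2),c.round(1),k,ray(pt,c,.013).round(4))
```

```text
[ 0.53672979 -0.16869479  0.16613709] [ 0.06466278  0.5424544  -0.60990412] 1.0000283189324781 [-2.88270446e+01  3.55952642e+01  9.73626291e+01  1.17655822e-03
  4.69460406e+01 -8.08953542e+01]
(array([0.43310384, 0.3089732 ]), [None, ([0.4331, 0.309], 268, 270, 0.75)])
0.66 [181.8 248.1] 151 [0.4289 0.3009 0.013 ]
0.65 [197.3 222.6] 409 [0.5001 0.2595 0.013 ]
0.64 [210.8 197.3] 173 [0.5723 0.223  0.013 ]
```

View pics/6s.png

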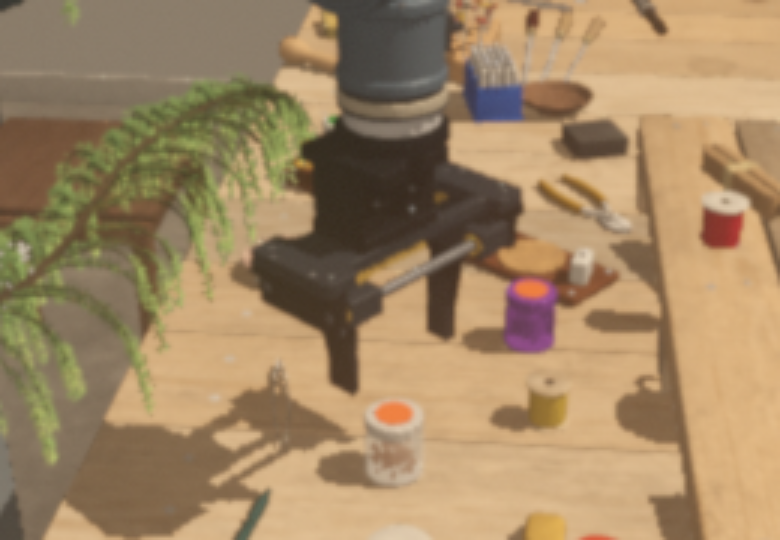

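View pics/6t.png

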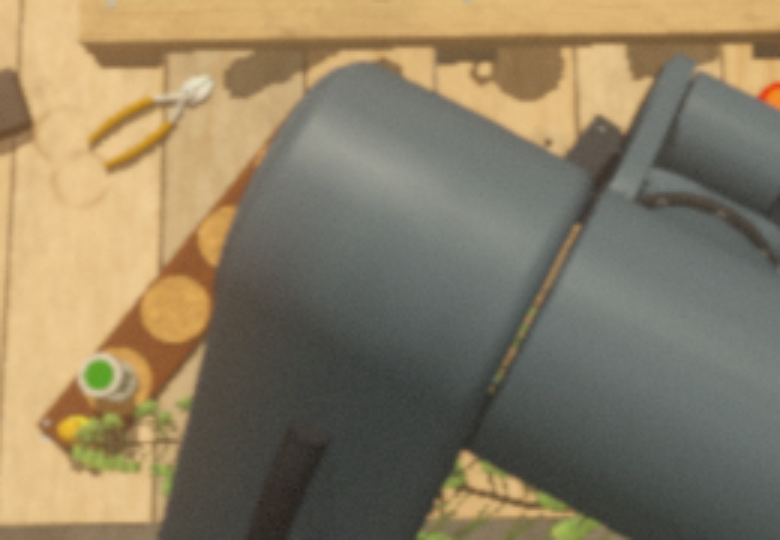

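Request:
play_rows --series '[{"tx": 0,"ty": -0.001,"tz": -0.03,"turn": 0},{"tx": 0,"ty": 0,"tz": -0.03,"turn": 0},{"tx": 0,"ty": 0,"tz": -0.03,"turn": 0},{"tx": 0,"ty": 0,"tz": -0.014,"turn": 0},{"tx": 0,"ty": 0,"tz": 0,"turn": 0},{"tx": 0,"ty": 0,"tz": 0,"turn": 0},{"tx": 0,"ty": 0,"tz": 0,"turn": 0},{"tx": 0,"ty": 0,"tz": 0,"turn": 0},{"tx": 0,"ty": 0,"tz": 0,"turn": 0},{"tx": 0,"ty": 0,"tz": 0,"turn": 0}]'

```text
time_s: 13.5
position: [0.5364, -0.1701, 0.0824]
tcp_rot: [[0.616, 0.788, 0.001], [0.788, -0.616, -0.0], [0.0, 0.001, -1.0]]
force: [0.1, -0.5, 0.0]
opening: 0.998
```

Request:
play_rows --series '[{"tx": 0,"ty": 0,"tz": 0,"turn": 0},{"tx": 0,"ty": 0,"tz": 0,"turn": 0},{"tx": 0,"ty": 0,"tz": 0,"turn": 0},{"tx": 0,"ty": 0,"tz": 0,"turn": 0},{"tx": 0,"ty": 0,"tz": 0,"turn": 0},{"tx": 0,"ty": 0,"tz": 0,"turn": 0},{"tx": 0,"ty": 0,"tz": 0,"turn": 0},{"tx": 0,"ty": 0,"tz": 0,"turn": 0}]' --gripper 0

```text
time_s: 14.3
position: [0.5362, -0.17, 0.0818]
tcp_rot: [[0.616, 0.788, -0.0], [0.788, -0.616, 0.0], [-0.0, -0.0, -1.0]]
force: [-0.1, 0.8, -0.1]
opening: 0.495
```

Request:
play_rows --series '[{"tx": 0,"ty": 0,"tz": 0.02,"turn": 0},{"tx": 0,"ty": 0,"tz": 0.04,"turn": 0},{"tx": 0,"ty": 0,"tz": 0.04,"turn": 0},{"tx": 0,"ty": 0,"tz": 0.04,"turn": 0},{"tx": -0.002,"ty": 0.0275,"tz": 0,"turn": 0},{"tx": -0.005,"ty": 0.05,"tz": 0,"turn": 0},{"tx": -0.005,"ty": 0.05,"tz": 0,"turn": 0},{"tx": -0.005,"ty": 0.05,"tz": 0,"turn": 0},{"tx": -0.005,"ty": 0.05,"tz": 0,"turn": 0},{"tx": -0.005,"ty": 0.05,"tz": 0,"turn": 0}]'

```text
time_s: 15.3
position: [0.514, 0.0534, 0.1938]
tcp_rot: [[0.616, 0.788, -0.0], [0.788, -0.616, 0.0], [-0.0, -0.0, -1.0]]
force: [1.0, 0.9, -0.3]
opening: 0.49
```

Request:
play_rows --series '[{"tx": -0.005,"ty": 0.05,"tz": 0,"turn": 0},{"tx": -0.005,"ty": 0.05,"tz": 0,"turn": 0},{"tx": -0.005,"ty": 0.05,"tz": 0,"turn": 0},{"tx": -0.003,"ty": 0.05,"tz": 0,"turn": 0},{"tx": -0.0015,"ty": 0.0585,"tz": 0,"turn": 0},{"tx": 0,"ty": 0,"tz": 0,"turn": 0},{"tx": 0,"ty": 0,"tz": 0,"turn": 0},{"tx": 0,"ty": 0,"tz": 0,"turn": 0},{"tx": 0,"ty": 0,"tz": 0,"turn": 0},{"tx": 0,"ty": 0,"tz": 0,"turn": 0}]'

```text
time_s: 16.3
position: [0.4992, 0.2574, 0.1938]
tcp_rot: [[0.617, 0.787, -0.0], [0.787, -0.617, -0.0], [-0.0, -0.0, -1.0]]
force: [-0.1, -0.2, -0.2]
opening: 0.493
```

Request:
play_rows --series '[{"tx": 0,"ty": 0.0015,"tz": -0.04,"turn": 0},{"tx": 0,"ty": 0,"tz": -0.04,"turn": 0},{"tx": 0,"ty": 0,"tz": -0.03,"turn": 0},{"tx": 0,"ty": 0,"tz": 0,"turn": 0},{"tx": 0,"ty": 0,"tz": 0,"turn": 0},{"tx": 0,"ty": 0,"tz": -0.006,"turn": 0},{"tx": 0,"ty": 0,"tz": -0.004,"turn": 0},{"tx": 0,"ty": 0,"tz": -0.003,"turn": 0},{"tx": 0,"ty": 0,"tz": 0,"turn": 0},{"tx": 0,"ty": 0,"tz": 0,"turn": 0}]'

```text
time_s: 17.3
position: [0.499, 0.2601, 0.0957]
tcp_rot: [[0.616, 0.788, 0.0], [0.788, -0.616, 0.0], [0.0, 0.0, -1.0]]
force: [0.2, -1.2, -0.8]
opening: 0.492
```

Request:
play_rows --series '[{"tx": 0,"ty": 0,"tz": 0,"turn": 0},{"tx": 0,"ty": 0,"tz": 0,"turn": 0},{"tx": 0,"ty": 0,"tz": 0,"turn": 0},{"tx": 0,"ty": 0,"tz": 0,"turn": 0}]'

```text
time_s: 17.7
position: [0.499, 0.26, 0.0955]
tcp_rot: [[0.616, 0.788, 0.0], [0.788, -0.616, 0.0], [0.0, 0.0, -1.0]]
force: [-0.3, 0.3, -0.4]
opening: 0.492
```

Request:
play_rows --series '[{"tx": 0,"ty": 0,"tz": 0,"turn": 0},{"tx": 0,"ty": 0,"tz": 0,"turn": 0},{"tx": 0,"ty": 0,"tz": 0,"turn": 0},{"tx": 0,"ty": 0,"tz": 0,"turn": 0},{"tx": 0,"ty": 0,"tz": 0,"turn": 0},{"tx": 0,"ty": 0,"tz": 0.02,"turn": 0},{"tx": 0,"ty": 0,"tz": 0.04,"turn": 0},{"tx": 0,"ty": 0,"tz": 0.05,"turn": 0},{"tx": 0,"ty": 0,"tz": 0.03,"turn": 0},{"tx": 0.005,"ty": -0.029,"tz": 0,"turn": 0}]' --gripper 1

```text
time_s: 18.7
position: [0.5048, 0.2389, 0.2115]
tcp_rot: [[0.613, 0.79, 0.009], [0.79, -0.613, 0.003], [0.008, 0.005, -1.0]]
force: [0.7, 0.6, -0.8]
opening: 0.997
```

Request:
play_rows --series '[{"tx": 0.005,"ty": -0.055,"tz": 0,"turn": 0},{"tx": 0.005,"ty": -0.055,"tz": 0,"turn": 0},{"tx": 0.005,"ty": -0.055,"tz": 0,"turn": 0},{"tx": 0.005,"ty": -0.055,"tz": 0,"turn": 0},{"tx": 0.005,"ty": -0.055,"tz": 0,"turn": 0},{"tx": 0.005,"ty": -0.055,"tz": 0,"turn": 0},{"tx": 0.005,"ty": -0.055,"tz": 0,"turn": 0},{"tx": 0.005,"ty": -0.055,"tz": 0,"turn": 0},{"tx": 0.005,"ty": -0.055,"tz": 0,"turn": 0},{"tx": 0.005,"ty": -0.055,"tz": 0,"turn": 0}]'

```text
time_s: 19.7
position: [0.5428, -0.2051, 0.2075]
tcp_rot: [[0.616, 0.788, 0.0], [0.788, -0.616, 0.0], [0.0, -0.0, -1.0]]
force: [1.3, 0.0, 0.5]
opening: 1.001
```

Request:
play_rows --series '[{"tx": 0.007,"ty": -0.055,"tz": 0,"turn": 0},{"tx": 0.007,"ty": -0.055,"tz": 0,"turn": 0},{"tx": 0,"ty": -0.02,"tz": 0,"turn": 0},{"tx": 0,"ty": 0,"tz": -0.04,"turn": 0},{"tx": 0,"ty": 0,"tz": -0.03,"turn": 0},{"tx": 0,"ty": 0,"tz": 0,"turn": 0},{"tx": 0,"ty": 0,"tz": 0,"turn": 0},{"tx": 0,"ty": 0,"tz": 0,"turn": 0},{"tx": 0,"ty": 0,"tz": 0,"turn": 0}]'

```text
time_s: 20.6
position: [0.555, -0.3074, 0.1531]
tcp_rot: [[0.615, 0.788, 0.002], [0.788, -0.615, -0.002], [-0.0, 0.003, -1.0]]
force: [0.1, -0.3, 0.1]
opening: 1.001
```

Run:
```python
from h import *
s=bot.read_state();print(s["time_s"],s["position"],s["force"],s["opening"],s["joint_positions"].round(1))
ps=vision.capture("side");pt=vision.capture("top")
for n,g in(("green_jar",(.432,.311)),("peach_jar",(.499,.26))):print(n,locate([ps,pt],n,np.array(g),.013))
for n,g in(("teal_spool",(.5543,-.307)),("yellow_spool",(.648,-.0925))):print(n,locate([ps,pt],n,np.array(g),.0))
for n,p in(("s",ps),("t",pt)):cv2.imwrite(f"pics/7{n}.png",cv2.resize(p["pixels"][130:330,150:410],None,fx=3,fy=3))
```

```text
20.6 [ 0.55500284 -0.30740171  0.15309852] [ 0.14019948 -0.27222528  0.08076088] 1.0011498005529698 [-39.1  40.8  87.    0.   52.  -91.1]
green_jar (array([0.43237259, 0.30868953]), [None, ([0.4324, 0.3087], 229, 270, 0.75)])
peach_jar (array([0.49933564, 0.25949599]), [None, ([0.4993, 0.2595], 218, 279, 0.77)])
teal_spool (array([ 0.5529834 , -0.30441518]), [([0.553, -0.3044], 612, 698, 0.57), None])
yellow_spool (array([ 0.64752043, -0.09203572]), [([0.6475, -0.092], 294, 305, 0.63), None])
```

View pics/7s.png

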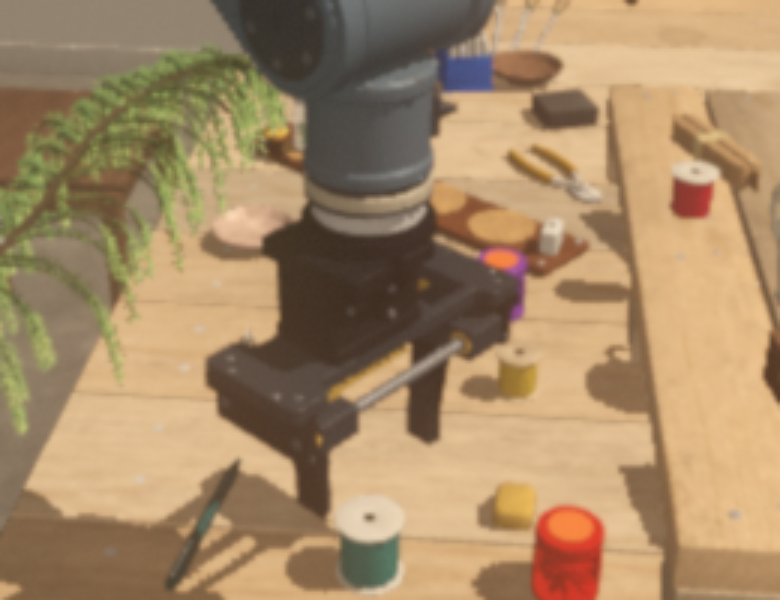

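View pics/7t.png

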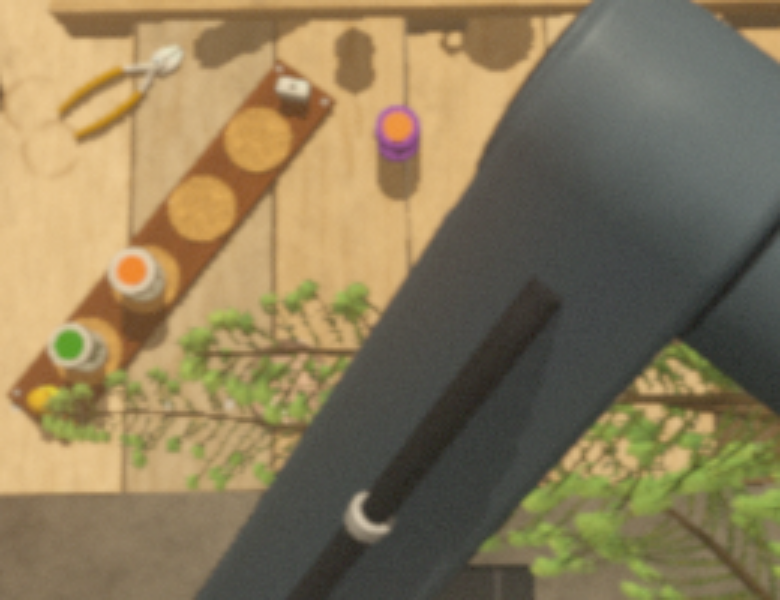

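Request:
play_rows --series '[{"tx": 0,"ty": 0.001,"tz": -0.03,"turn": 0},{"tx": 0,"ty": 0,"tz": -0.03,"turn": 0},{"tx": 0,"ty": 0,"tz": -0.029,"turn": 0},{"tx": 0,"ty": 0,"tz": 0,"turn": 0},{"tx": 0,"ty": 0,"tz": 0,"turn": 0},{"tx": 0,"ty": 0,"tz": 0,"turn": 0},{"tx": 0,"ty": 0,"tz": 0,"turn": 0},{"tx": 0,"ty": 0,"tz": 0,"turn": 0}]'

```text
time_s: 21.9
position: [0.5547, -0.3068, 0.0814]
tcp_rot: [[0.616, 0.788, 0.002], [0.788, -0.616, -0.001], [-0.0, 0.002, -1.0]]
force: [-0.4, 0.1, 0.0]
opening: 0.998
```

Request:
play_rows --series '[{"tx": 0,"ty": 0,"tz": 0,"turn": 0},{"tx": 0,"ty": 0,"tz": 0,"turn": 0},{"tx": 0,"ty": 0,"tz": 0,"turn": 0},{"tx": 0,"ty": 0,"tz": 0,"turn": 0},{"tx": 0,"ty": 0,"tz": 0,"turn": 0},{"tx": 0,"ty": 0,"tz": 0,"turn": 0},{"tx": 0,"ty": 0,"tz": 0,"turn": 0},{"tx": 0,"ty": 0,"tz": 0,"turn": 0}]' --gripper 0

```text
time_s: 22.7
position: [0.5541, -0.3064, 0.0802]
tcp_rot: [[0.616, 0.788, -0.0], [0.788, -0.616, 0.0], [-0.0, -0.0, -1.0]]
force: [-0.5, -0.0, 0.6]
opening: 0.458
```

Request:
play_rows --series '[{"tx": 0,"ty": 0,"tz": 0.02,"turn": 0},{"tx": 0,"ty": 0,"tz": 0.04,"turn": 0},{"tx": 0,"ty": 0,"tz": 0.04,"turn": 0},{"tx": 0,"ty": 0,"tz": 0.04,"turn": 0},{"tx": 0.001,"ty": 0.03,"tz": 0,"turn": 0},{"tx": 0.001,"ty": 0.05,"tz": 0,"turn": 0},{"tx": 0.001,"ty": 0.05,"tz": 0,"turn": 0},{"tx": 0.001,"ty": 0.05,"tz": 0,"turn": 0},{"tx": 0.001,"ty": 0.05,"tz": 0,"turn": 0},{"tx": 0.001,"ty": 0.05,"tz": 0,"turn": 0}]'

```text
time_s: 23.7
position: [0.559, -0.081, 0.1936]
tcp_rot: [[0.616, 0.788, 0.001], [0.788, -0.616, -0.0], [0.001, 0.001, -1.0]]
force: [0.5, 0.1, -0.5]
opening: 0.46
```

Request:
play_rows --series '[{"tx": 0.001,"ty": 0.05,"tz": 0,"turn": 0},{"tx": 0.001,"ty": 0.05,"tz": 0,"turn": 0},{"tx": 0.001,"ty": 0.05,"tz": 0,"turn": 0},{"tx": 0.001,"ty": 0.05,"tz": 0,"turn": 0},{"tx": 0.001,"ty": 0.05,"tz": 0,"turn": 0},{"tx": 0.002,"ty": 0.05,"tz": 0,"turn": 0},{"tx": 0.002,"ty": 0.05,"tz": 0,"turn": 0},{"tx": 0,"ty": 0.012,"tz": 0,"turn": 0},{"tx": 0,"ty": 0,"tz": 0,"turn": 0},{"tx": 0,"ty": 0,"tz": 0,"turn": 0}]'

```text
time_s: 24.7
position: [0.5661, 0.2064, 0.1927]
tcp_rot: [[0.616, 0.788, 0.0], [0.788, -0.616, -0.001], [-0.0, 0.001, -1.0]]
force: [-0.5, -0.2, -0.9]
opening: 0.456
```

Request:
play_rows --series '[{"tx": 0,"ty": 0,"tz": 0,"turn": 0},{"tx": 0,"ty": 0,"tz": 0,"turn": 0},{"tx": 0,"ty": 0,"tz": 0,"turn": 0}]'

```text
time_s: 25.0
position: [0.5664, 0.2059, 0.1923]
tcp_rot: [[0.617, 0.787, -0.0], [0.787, -0.617, -0.0], [-0.0, -0.0, -1.0]]
force: [-0.1, -0.3, 0.1]
opening: 0.462
```

Request:
play_rows --series '[{"tx": 0,"ty": 0.001,"tz": -0.04,"turn": 0},{"tx": 0,"ty": 0,"tz": -0.04,"turn": 0},{"tx": 0,"ty": 0,"tz": -0.03,"turn": 0},{"tx": 0,"ty": 0,"tz": 0,"turn": 0},{"tx": 0,"ty": 0,"tz": 0,"turn": 0},{"tx": 0,"ty": 0,"tz": -0.006,"turn": 0},{"tx": 0,"ty": 0,"tz": -0.004,"turn": 0},{"tx": 0,"ty": 0,"tz": -0.003,"turn": 0},{"tx": 0,"ty": 0,"tz": 0,"turn": 0},{"tx": 0,"ty": 0,"tz": 0,"turn": 0}]'

```text
time_s: 26.0
position: [0.5663, 0.208, 0.0941]
tcp_rot: [[0.616, 0.788, 0.0], [0.788, -0.616, 0.0], [0.0, 0.0, -1.0]]
force: [-1.1, -0.3, 0.3]
opening: 0.456
```

Request:
play_rows --series '[{"tx": 0,"ty": 0,"tz": 0,"turn": 0},{"tx": 0,"ty": 0,"tz": 0,"turn": 0},{"tx": 0,"ty": 0,"tz": 0,"turn": 0},{"tx": 0,"ty": 0,"tz": 0,"turn": 0}]'

```text
time_s: 26.4
position: [0.5662, 0.208, 0.0939]
tcp_rot: [[0.616, 0.788, 0.0], [0.788, -0.616, -0.0], [0.0, 0.0, -1.0]]
force: [-0.1, 0.3, -0.8]
opening: 0.457
```

Request:
play_rows --series '[{"tx": 0,"ty": 0,"tz": 0,"turn": 0},{"tx": 0,"ty": 0,"tz": 0,"turn": 0},{"tx": 0,"ty": 0,"tz": 0,"turn": 0},{"tx": 0,"ty": 0,"tz": 0,"turn": 0},{"tx": 0,"ty": 0,"tz": 0,"turn": 0},{"tx": 0,"ty": 0,"tz": 0.02,"turn": 0},{"tx": 0,"ty": 0,"tz": 0.04,"turn": 0},{"tx": 0,"ty": 0,"tz": 0.05,"turn": 0},{"tx": 0,"ty": 0,"tz": 0.03,"turn": 0},{"tx": 0.01,"ty": -0.0305,"tz": 0,"turn": 0.105}]' --gripper 1

```text
time_s: 27.4
position: [0.5755, 0.1859, 0.2101]
tcp_rot: [[0.52, 0.854, 0.008], [0.854, -0.52, 0.002], [0.006, 0.006, -1.0]]
force: [0.4, 0.1, 0.2]
opening: 0.998
```

Request:
play_rows --series '[{"tx": 0.013,"ty": -0.05,"tz": 0,"turn": 0.11},{"tx": 0.013,"ty": -0.05,"tz": 0,"turn": 0.11},{"tx": 0.013,"ty": -0.05,"tz": 0,"turn": 0.11},{"tx": 0.013,"ty": -0.05,"tz": 0,"turn": 0.11},{"tx": 0.013,"ty": -0.05,"tz": 0,"turn": 0.09},{"tx": 0.013,"ty": -0.05,"tz": 0,"turn": 0},{"tx": 0.014,"ty": -0.045,"tz": 0,"turn": 0},{"tx": 0,"ty": 0,"tz": 0,"turn": 0},{"tx": 0,"ty": 0,"tz": 0,"turn": 0},{"tx": 0,"ty": 0,"tz": 0,"turn": 0}]'

```text
time_s: 28.4
position: [0.6471, -0.0914, 0.2055]
tcp_rot: [[-0.002, 1.0, -0.001], [1.0, 0.002, 0.001], [0.001, -0.001, -1.0]]
force: [-0.6, 0.0, 0.2]
opening: 0.998
```

Run:
```python
from h import *
s=bot.read_state();print(s["time_s"],s["position"],s["force"],s["opening"],s["joint_positions"].round(1),np.degrees(np.arctan2(s["tcp_rot"][1,0],s["tcp_rot"][0,0])))
ps=vision.capture("side");pt=vision.capture("top")
for n,g in(("green_jar",(.432,.311)),("peach_jar",(.499,.26)),("teal_spool",(.566,.207))):print(n,locate([ps,pt],n,np.array(g),.013))
print(locate([ps,pt],"yellow_spool",np.array((.648,-.0925)),.0))
for n,p in(("s",ps),("t",pt)):cv2.imwrite(f"pics/8{n}.png",cv2.resize(p["pixels"][110:350,150:430],None,fx=2.8,fy=2.5))
```

```text
28.4 [ 0.64707468 -0.09140489  0.20553539] [-0.6291374   0.03297371  0.224692  ] 0.9983077742291414 [ -17.8   38.1   82.     0.    59.9 -108. ] 90.12826534172164
green_jar (array([0.43193602, 0.30693059]), [([0.4319, 0.3069], 246, 296, 0.71), None])
peach_jar (array([0.49782287, 0.26187078]), [([0.4978, 0.2619], 281, 298, 0.58), None])
teal_spool (array([0.56481466, 0.21189382]), [([0.5648, 0.2119], 249, 292, 0.68), None])
(array([ 0.64714716, -0.0951789 ]), [([0.6471, -0.0952], 248, 306, 0.49), None])
```

View pics/8s.png

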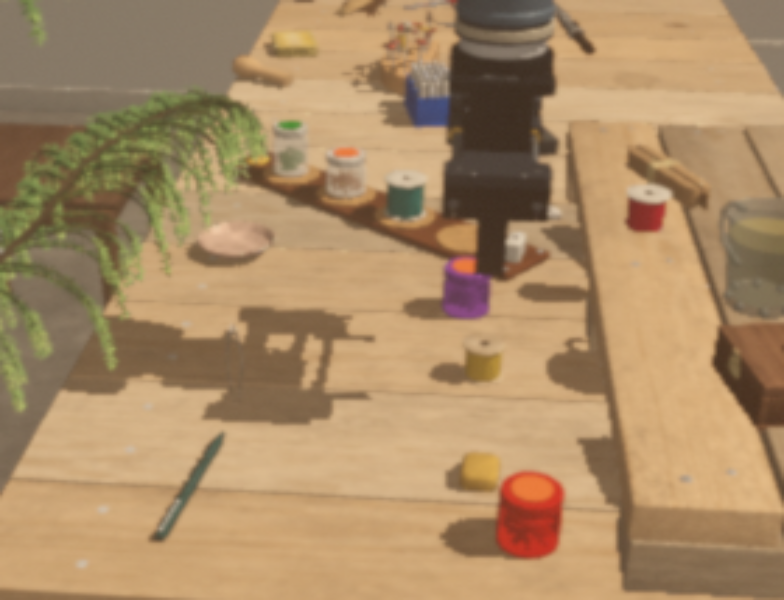

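View pics/8t.png

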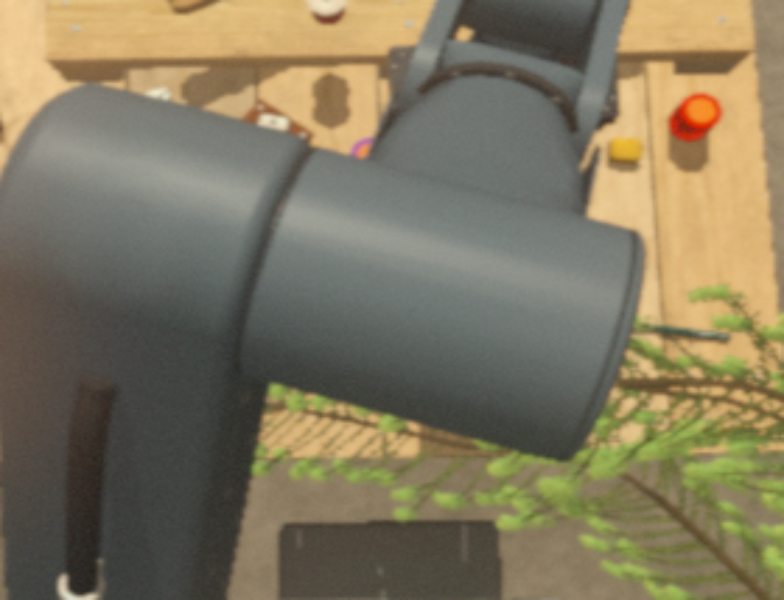

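Request:
play_rows --series '[{"tx": 0,"ty": 0,"tz": -0.04,"turn": 0},{"tx": 0,"ty": 0,"tz": -0.04,"turn": 0},{"tx": 0,"ty": 0,"tz": -0.04,"turn": 0},{"tx": 0,"ty": 0,"tz": 0,"turn": 0},{"tx": 0,"ty": 0,"tz": 0,"turn": 0},{"tx": 0,"ty": 0,"tz": -0.03,"turn": 0},{"tx": 0,"ty": 0,"tz": -0.012,"turn": 0},{"tx": 0,"ty": 0,"tz": 0,"turn": 0},{"tx": 0,"ty": 0,"tz": 0,"turn": 0},{"tx": 0,"ty": 0,"tz": 0,"turn": 0}]'

```text
time_s: 29.9
position: [0.6486, -0.0927, 0.0777]
tcp_rot: [[-0.002, 1.0, 0.002], [1.0, 0.002, -0.001], [-0.001, 0.002, -1.0]]
force: [-0.3, 1.1, 0.2]
opening: 1.003
```

Run:
```python
from h import *
s=bot.read_state();print(s["time_s"],s["position"],s["force"])
ps=vision.capture("side")
cv2.imwrite("pics/9s.png",cv2.resize(ps["pixels"][190:350,260:430],None,fx=3.7,fy=3.7))
for uv,z in(((374,313),0.05),((374,313),0.04),((374,313),0.06),((375,345),0)):print(z,ray(ps,uv,z).round(3))
```

```text
29.9 [ 0.64858927 -0.0926815   0.07765856] [-0.25876065  1.08969637  0.18435931]
0.05 [ 0.741 -0.325  0.05 ]
0.04 [ 0.744 -0.313  0.04 ]
0.06 [ 0.739 -0.336  0.06 ]
0 [ 0.746 -0.354  0.   ]
```

View pics/9s.png

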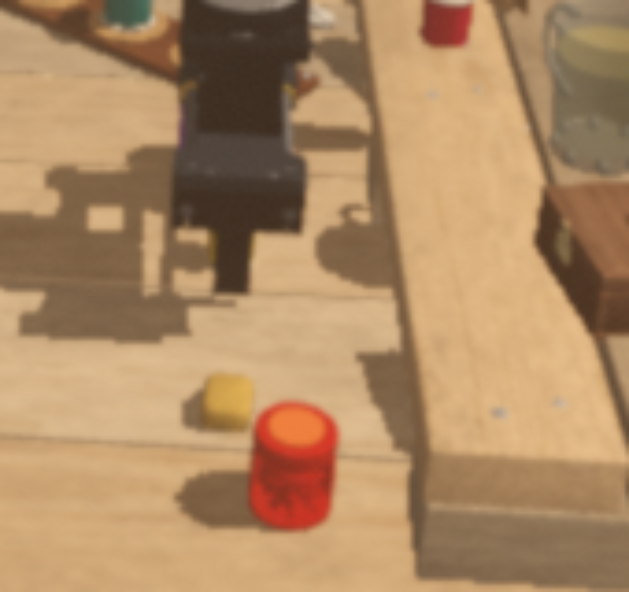

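Request:
play_rows --series '[{"tx": -0.001,"ty": 0,"tz": -0.002,"turn": 0},{"tx": 0,"ty": 0,"tz": 0,"turn": 0},{"tx": 0,"ty": 0,"tz": 0,"turn": 0},{"tx": 0,"ty": 0,"tz": 0,"turn": 0}]'

```text
time_s: 30.35
position: [0.647, -0.0925, 0.0747]
tcp_rot: [[-0.002, 1.0, 0.0], [1.0, 0.002, -0.0], [-0.0, 0.0, -1.0]]
force: [0.3, 0.5, -0.9]
opening: 1.001
```

Request:
play_rows --series '[{"tx": 0,"ty": 0,"tz": 0,"turn": 0},{"tx": 0,"ty": 0,"tz": 0,"turn": 0},{"tx": 0,"ty": 0,"tz": 0,"turn": 0},{"tx": 0,"ty": 0,"tz": 0,"turn": 0},{"tx": 0,"ty": 0,"tz": 0,"turn": 0},{"tx": 0,"ty": 0,"tz": 0,"turn": 0},{"tx": 0,"ty": 0,"tz": 0,"turn": 0},{"tx": 0,"ty": 0,"tz": 0,"turn": 0},{"tx": 0,"ty": 0,"tz": 0,"turn": 0}]' --gripper 0

```text
time_s: 31.25
position: [0.647, -0.0925, 0.0747]
tcp_rot: [[-0.002, 1.0, 0.0], [1.0, 0.002, -0.0], [-0.0, 0.0, -1.0]]
force: [0.0, 0.5, -0.8]
opening: 0.352
```

Request:
play_rows --series '[{"tx": 0,"ty": 0,"tz": 0.02,"turn": 0},{"tx": 0,"ty": 0,"tz": 0.04,"turn": 0},{"tx": 0,"ty": 0,"tz": 0.04,"turn": 0},{"tx": 0,"ty": 0,"tz": 0.04,"turn": 0},{"tx": -0.002,"ty": 0.035,"tz": 0,"turn": 0},{"tx": -0.003,"ty": 0.05,"tz": 0,"turn": 0},{"tx": -0.003,"ty": 0.05,"tz": 0,"turn": 0},{"tx": -0.003,"ty": 0.05,"tz": 0,"turn": 0},{"tx": -0.003,"ty": 0.05,"tz": 0,"turn": 0},{"tx": -0.003,"ty": 0.05,"tz": 0,"turn": 0}]'

```text
time_s: 32.25
position: [0.6332, 0.1372, 0.188]
tcp_rot: [[-0.002, 1.0, 0.001], [1.0, 0.002, 0.0], [0.0, 0.001, -1.0]]
force: [0.3, -0.3, -0.7]
opening: 0.353
```

Request:
play_rows --series '[{"tx": 0,"ty": 0.024,"tz": 0,"turn": 0},{"tx": 0,"ty": 0,"tz": 0,"turn": 0},{"tx": 0,"ty": 0,"tz": 0,"turn": 0},{"tx": 0,"ty": 0,"tz": 0,"turn": 0},{"tx": 0,"ty": 0,"tz": 0,"turn": 0},{"tx": 0,"ty": 0,"tz": 0,"turn": 0},{"tx": 0,"ty": 0,"tz": 0,"turn": 0}]'

```text
time_s: 32.95
position: [0.6335, 0.1538, 0.1866]
tcp_rot: [[-0.0, 1.0, -0.0], [1.0, 0.0, -0.0], [-0.0, -0.0, -1.0]]
force: [0.2, -0.3, -0.6]
opening: 0.355
```

Run:
```python
from h import *
s=bot.read_state();print(s["time_s"],s["position"],s["force"])
ps=vision.capture("side")
cv2.imwrite("pics/10s.png",cv2.resize(ps["pixels"][100:250,220:400],None,fx=4,fy=4))
```

```text
32.95 [0.63353253 0.15379621 0.18657567] [ 0.21182002 -0.28791436 -0.60380797]
```

View pics/10s.png

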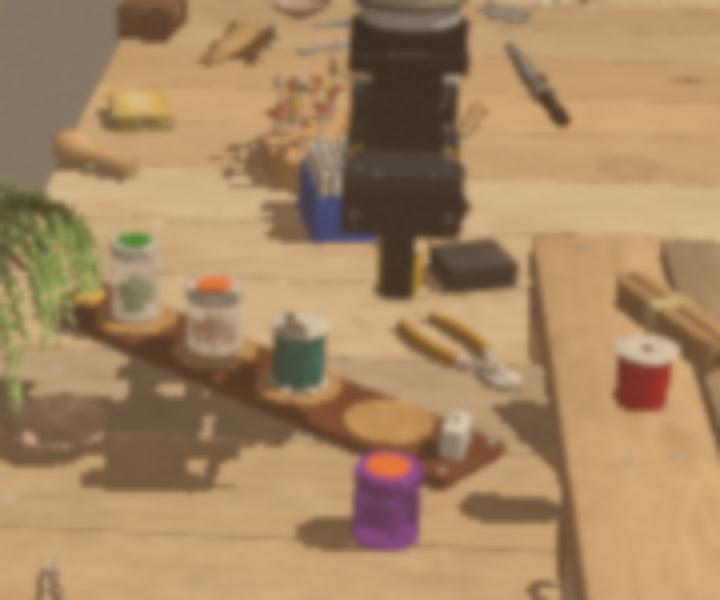

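Request:
play_rows --series '[{"tx": 0,"ty": 0.001,"tz": -0.04,"turn": 0},{"tx": 0,"ty": 0,"tz": -0.04,"turn": 0},{"tx": 0,"ty": 0,"tz": -0.03,"turn": 0},{"tx": 0,"ty": 0,"tz": 0,"turn": 0},{"tx": 0,"ty": 0,"tz": 0,"turn": 0},{"tx": 0,"ty": 0,"tz": -0.006,"turn": 0},{"tx": 0,"ty": 0,"tz": -0.004,"turn": 0},{"tx": 0,"ty": 0,"tz": -0.003,"turn": 0},{"tx": 0,"ty": 0,"tz": 0,"turn": 0},{"tx": 0,"ty": 0,"tz": 0,"turn": 0}]'

```text
time_s: 34.0
position: [0.6335, 0.1556, 0.0885]
tcp_rot: [[-0.002, 1.0, 0.0], [1.0, 0.002, 0.0], [0.0, 0.0, -1.0]]
force: [0.1, -0.2, 0.4]
opening: 0.354
```

Request:
play_rows --series '[{"tx": 0,"ty": 0,"tz": 0,"turn": 0},{"tx": 0,"ty": 0,"tz": 0,"turn": 0},{"tx": 0,"ty": 0,"tz": 0,"turn": 0},{"tx": 0,"ty": 0,"tz": 0,"turn": 0}]'

```text
time_s: 34.4
position: [0.6334, 0.1555, 0.0883]
tcp_rot: [[-0.002, 1.0, 0.0], [1.0, 0.002, -0.0], [-0.0, 0.0, -1.0]]
force: [-0.2, -1.0, 0.4]
opening: 0.351
```

Now I release, rise, and move off to the right to clear the view.

Request:
play_rows --series '[{"tx": 0,"ty": 0,"tz": 0,"turn": 0},{"tx": 0,"ty": 0,"tz": 0,"turn": 0},{"tx": 0,"ty": 0,"tz": 0,"turn": 0},{"tx": 0,"ty": 0,"tz": 0,"turn": 0},{"tx": 0,"ty": 0,"tz": 0,"turn": 0},{"tx": 0,"ty": 0,"tz": 0.02,"turn": 0},{"tx": 0,"ty": 0,"tz": 0.04,"turn": 0},{"tx": 0,"ty": 0,"tz": 0.05,"turn": 0},{"tx": 0,"ty": 0,"tz": 0.05,"turn": 0},{"tx": 0,"ty": -0.05,"tz": 0.03,"turn": 0}]' --gripper 1

```text
time_s: 35.4
position: [0.6345, 0.1192, 0.2453]
tcp_rot: [[-0.007, 1.0, 0.007], [1.0, 0.007, 0.002], [0.002, 0.007, -1.0]]
force: [1.5, 0.4, 0.7]
opening: 0.992
```

Request:
play_rows --series '[{"tx": -0.01,"ty": -0.05,"tz": 0,"turn": 0},{"tx": -0.01,"ty": -0.05,"tz": 0,"turn": 0},{"tx": -0.01,"ty": -0.05,"tz": 0,"turn": 0},{"tx": -0.01,"ty": -0.05,"tz": 0,"turn": 0},{"tx": -0.01,"ty": -0.05,"tz": 0,"turn": 0},{"tx": -0.01,"ty": -0.05,"tz": 0,"turn": 0},{"tx": -0.01,"ty": -0.05,"tz": 0,"turn": 0},{"tx": -0.01,"ty": -0.05,"tz": 0,"turn": 0},{"tx": -0.01,"ty": -0.05,"tz": 0,"turn": 0},{"tx": -0.01,"ty": -0.05,"tz": 0,"turn": 0}]'

```text
time_s: 36.4
position: [0.5529, -0.286, 0.2417]
tcp_rot: [[-0.002, 1.0, 0.001], [1.0, 0.002, -0.001], [-0.001, 0.001, -1.0]]
force: [0.7, -0.1, 1.0]
opening: 1.001
```

Request:
play_rows --series '[{"tx": 0,"ty": -0.05,"tz": 0,"turn": 0},{"tx": 0,"ty": -0.05,"tz": 0,"turn": 0},{"tx": 0,"ty": 0,"tz": 0,"turn": 0},{"tx": 0,"ty": 0,"tz": 0,"turn": 0},{"tx": 0,"ty": 0,"tz": 0,"turn": 0},{"tx": 0,"ty": 0,"tz": 0,"turn": 0}]'

```text
time_s: 37.0
position: [0.5535, -0.3628, 0.2406]
tcp_rot: [[-0.003, 1.0, -0.0], [1.0, 0.003, 0.001], [0.001, -0.0, -1.0]]
force: [0.1, 0.3, -0.9]
opening: 1.002
```

Run:
```python
from h import *
s=bot.read_state();print(s["time_s"],s["position"],s["force"],s["opening"])
ps=vision.capture("side");pt=vision.capture("top")
for n,g in(("green_jar",(.432,.311)),("peach_jar",(.499,.26)),("teal_spool",(.566,.207)),("yellow_spool",(.6335,.155))):print(n,locate([ps,pt],n,np.array(g),.013))
for n,p in(("s",ps),("t",pt)):cv2.imwrite(f"pics/11{n}.png",cv2.resize(p["pixels"][120:290,150:370],None,fx=3.5,fy=3.5))
```

```text
37.0 [ 0.55346418 -0.36276883  0.24058232] [ 0.08974141  0.26580033 -0.87828347] 1.0023223998722663
green_jar (array([0.43274505, 0.30959762]), [None, ([0.4327, 0.3096], 225, 270, 0.67)])
peach_jar (array([0.50026982, 0.26004656]), [None, ([0.5003, 0.26], 247, 279, 0.66)])
teal_spool (array([0.57141406, 0.20907756]), [([0.5748, 0.2138], 138, 292, 0.48), ([0.5682, 0.2082], 260, 261, 0.7)])
yellow_spool (array([0.6352772 , 0.15604793]), [([0.6346, 0.1554], 144, 207, 0.55), ([0.6357, 0.1563], 175, 170, 0.64)])
```

View pics/11s.png

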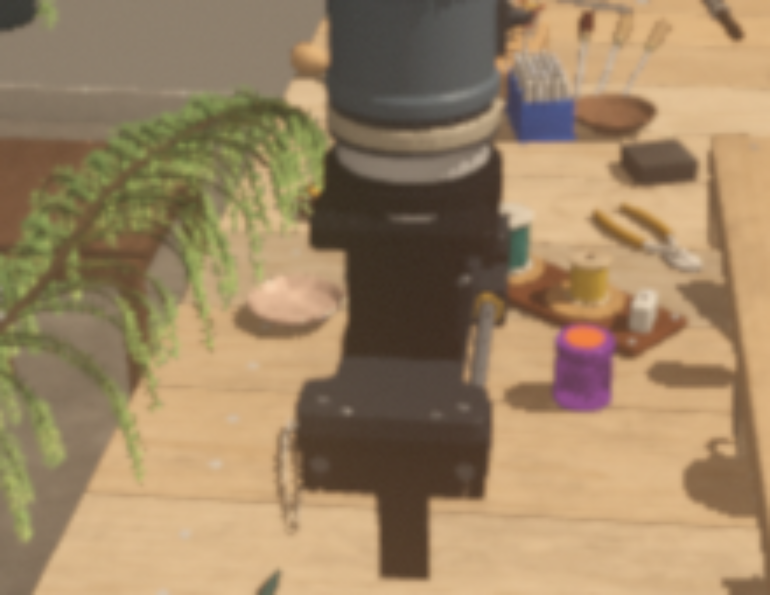

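View pics/11t.png

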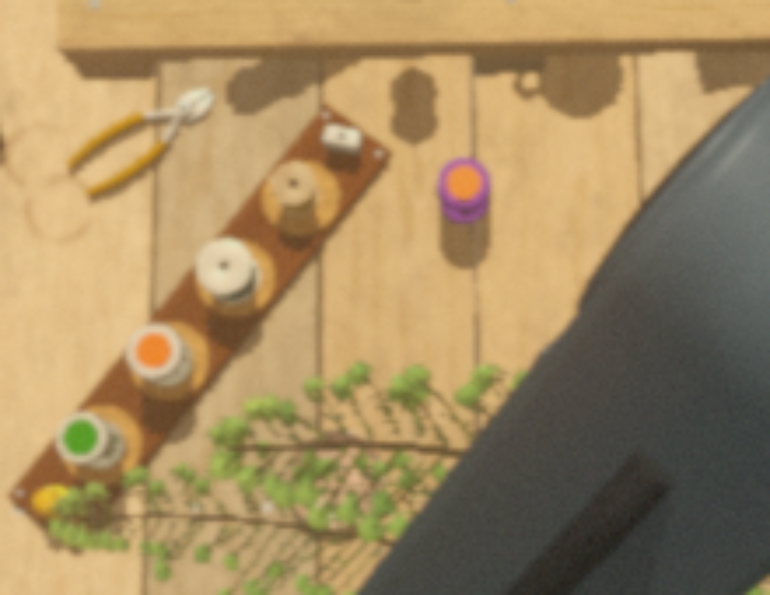

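The top-view estimates put each thing 1–3 mm from its disc centre, all upright. The arm is clear, so I hand in.

```bash
python3 -c "
from rig import bot
print(bot.hand_in())"
```

```text
the job is handed in; nothing more can be done
None
```

All four supplies stand on the cork discs in height order, and I handed the job in at about 37 s of the 91 s allowed. From the brass knob to the white block they are the green jar (a), peach jar (b), teal spool (c) and yellow spool (d). I left the purple and red look-alikes alone.

- **Centring:** the last top view puts each thing about 1.4 to 2.6 mm from its disc centre; the limit is 12 mm.
- **Upright and clear:** all four looked upright and released, and the gripper was open and well away from them. I judged uprightness by eye and did not measure tilt.
- **Checks that disagreed or failed:** in the last side view the gripper hid both jars and covered about half of the teal spool. Its teal position came out about 9 mm from the disc centre, and I discounted it. The unobstructed top view gave 2.6 mm, and the arm's own position when it set the spool down gave about 1 mm.
- **Refused moves:** the first two move calls were refused because their rows left out some of the numbers. Nothing moved, and I sent them again in full.

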